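# Lock the power module onto its keyhole screws

## Task

Mount the blue power module on the grey test panel: lower its keyhole plate over the two brass screw heads until it lies flat on the carrier, and let go of it there. Then push it along, away from the orange catch, until it is fully home and the catch springs up behind its plate. Leave the circuit board, the blue network hub and the screwdriver where they are.

Things in the scene. Friction and masses are not known exactly. Their poses are not given: they have to be found in the camera images.
- module_centre (a point): Centre (22 mm up) of the loose power module, 0.3 to 0.55 kg, starting flat on the bench: a blue box 70 (x) x 48 (y) x 40 mm centred on a steel plate 80 (x) x 120 (y) x 4 mm. z up; +x is the way it slides to lock: that end has red and black sockets and a display on top. Grip the box over its 48 mm width, fingertips 18 mm above the underside, to clear the screw heads.
- module_rear (a point): Centre of the rear (-x) face of the module's blue box, 35 mm behind module_centre at the same height, same axes: a good place to push. The steel plate's rear edge lies 5 mm further back. Sliding takes roughly 3 to 8 N.
- keyhole_left (a point): Centre, on the plate's underside, of the big hole of the keyhole on the module's +y side (x +8, y +42 mm from module_centre). The octagonal hole is 14 mm across, right through the 4 mm plate, and runs on toward -x as a slot 8.5 mm wide that ends 17 mm behind this point.
- keyhole_right (a point): The same for the like keyhole on the module's -y side (x +8, y -42 mm from module_centre).
- panel: Grey test panel fixed to the bench, 180 (x) x 160 (y) x 14 mm; origin at the centre of its underside, z up, +x the locking direction. It carries an aluminium carrier plate 100 (x) x 130 (y) x 6 mm between two thin rails (y +70 and -70 mm, as high as the carrier's top).
- carrier_middle (a point): Point on the panel's middle at the height of the carrier's top, 20 mm above the bench; panel axes. The carrier is clamped fast, its centre anywhere from -8 to +8 mm along x from this point (y 0, same yaw). This setting is NOT measured: find it by sight or touch. The module drops over the screws when its centre is over the carrier's centre, and lies flat with its underside at this height.
- screws_middle (a point): Midpoint of the tops of the two screw heads if the carrier were at 0: they stand at x +8, y +42 and -42 mm from the carrier's centre and shift with it. Shank 6 mm, brass head 10 mm in diameter, 4 mm thick, top 9.5 mm and underside 5.5 mm above the carrier. The holes have 2 mm play all round. Once down, the module slides 14 mm along +x to the slots' end.
- catch (a joint): Orange spring catch in the carrier, 8 (x) x 16 (y) mm, its +x face 27.5 mm behind the carrier's centre. Value: m pressed down; 0 = up (3.5 mm above the carrier), 0.0035 = level with it (about 1 N; the module's weight on it does that). It springs up behind the plate's rear edge once the module has slid 12.5 mm and then stops it from sliding back.
- board: Loose green circuit board 85 x 65 x 4 mm with parts up to 16 mm high; a bystander. Origin at the centre of its underside.
- hub: Loose dark blue network hub 85 x 85 x 27 mm; a bystander. Origin at the centre of its underside.
- driver: Loose screwdriver 170 mm long, lying along its x; a bystander. Origin on the bench below its middle.
Not all that is in view belongs to the job. There is more than one size of the part that bears module_centre; the job needs the larger. Of the things shaped like the panel, the grey one is meant.

How it is judged:
By the outcome, as a careful person would: the job done as asked, in the order asked, and still so for the second after the job is handed in, with the robot touching nothing.
It also fails if it takes over 61 s, if anything falls off the work surface, if the arm or the gripper's body presses on something with over 40 N, if the wrist force passes 120 N, or if a joint passes its speed limit or range.

## Robot

A 6-joint arm with a two-finger parallel gripper is mounted at the origin on the work surface. World frame = base frame: x ahead of the robot, y to its left, z up, the work surface at z = 0. Lengths are in m, angles in rad, forces in N, time in s.
With the tool pointing down it reaches from about 0.35 to 0.925 m from the base axis. Payload 6.4 kg.
Tool frame: the origin (TCP) lies midway between the tips of the shut fingers; the grasp point (between the pads) lies 19 mm behind it (robot.grasp_offset is the z of the grasp point in the tool frame, in m); z points along the fingers, y is the line along which they close (so a half turn about z gives the same grasp; the last joint's range is limited). The gripper opens to 85 mm and grips with 20 to 120 N. Pads are 22 mm wide; open, the fingers measure 114 mm over their backs; the gripper's body (76 mm by 85 mm) begins 54 mm behind the grasp point. The pads swing forward as they close: fully open they stand 13 mm farther back than shut.
Start: joints at [1.103, 0.245, 1.558, -0, 1.339, -0.174], TCP at [0.188, 0.622, 0.231] pointing down, gripper open.
Joint ranges: [-3.13, 3.13], [-1.02, 2.26], [0.13, 2.54], [-0.95, 4.09], [0.21, 2.88], [-2.74, 2.74]. Speed limits (rad/s): [2.57, 2.57, 3.14, 3.14, 3.14, 3.14].

## Interface

Orientations are given as a unit quaternion [x, y, z, w].
In Python, from station import robot gives the robot as it stands.
- The arm moves only by the tool apply_moves, never from a script. Its argument "plan" is a list that holds one entry, the list of rows, each a list of 4 numbers: the shift along the tool's x, y, z each as a share of 0.4 m, from -1 to 1, then the turn about the tool's z as a share of pi/2 rad, from -1 to 1. In form: [[[dx, dy, dz, spin], ...]]. A call has 1 to 5 rows; each row is the pose to reach, as a shift and turn from the pose commanded when the call began, along the tool's axes at that moment; what a row does not reach only later rows make up. A row lasts 1/10 s, in which the tool goes at most 50 mm and 8.59 degrees, less where a joint would pass 70% of its speed; a pose out of reach is approached as far as the arm can. A call with a number of a shift or a turn outside -1 to 1 is refused whole. A call with a gripper value outside its range is refused whole. "claw" is the opening, from -1 (shut) to 1 (fully open), so that 0 is half open, set as the call begins (left out, the last holds). The fingers move at their own pace and stop on an object; "newtons" is the grip in N (left out, the last holds). Time passes only in rows, so rows that repeat a pose let the fingers close. It gives the time, the measured TCP pose, the force, the opening and the grip force at its end, in the units of the state.
- robot.get_obs(): the state, without advancing time (a new reading comes with each control period).
- robot.capture(name): name is "scene" or "side" or "wrist"; returns the picture (400x640x3 uint8, red, green, blue); there is no depth.
- robot.camera_info(name): a dict with "fx", "fy", "cx", "cy" (pixels), "cam_to_world" (4x4, takes a point from camera to world coordinates). Camera axes: x right, y down, z forward; pixel columns grow to the right and rows downward; lengths in m; the calibration is good to about 2 mm. A picture is of the moment at which its call begins: read the wrist's pose just before it. camera_info takes no time and is no camera call; for the wrist camera it gives the pose at the moment of the call.
- robot.hand_in(): hands the job in; it is judged then, once.
Trained networks look in the newest picture that a camera, given by its name, has taken for a name from the list of things; names that differ only in an ending like _2 or _b are one class to them, and where a whole thing is asked for, a point or a joint stands for the part that bears it (a point fixed in the world has none). Each returns a list of dicts, best first, with "conf" (0 to 1); they miss things now and then, are a little off and sometimes report something else, mostly with a low value. They report only what shows in the picture. A call takes as long as a camera call. They do not tell look-alikes from the thing itself.
- robot.silhouettes(target, camera): "mask" (400x640 bool, what is visible of it) and "point" ([row, column] in pixels, amid what is visible of it).
The state is a dict: "t": time; "joint_positions": joint angles; "joint_vel": joint speeds; "tau": joint torques, N m; "tool_pos": TCP position; "orientation": TCP orientation; "force": force on the tool from outside, world axes, zero at the start; "ft_torque": the same for the moment, N m; "opening": finger opening in m; "grasp_force": force on a finger pad.
Only numpy, scipy, OpenCV 4.12 (cv2) and the standard library are available. Lean on these libraries where they do the work, as an engineer would, in place of code of your own. Each camera call takes 0.05 s, during which the arm holds its last target. There are 200 camera calls.

## Working session

There is one attempt and no reset: what is moved stays moved. The work goes in short steps, Python scripts to look and compute and a tool call to move; the robot and the scene stay as the last step left them, time stands still between calls to the robot, and variables do not carry over. Pictures are saved under pics/ and viewed, at most 11 in all, crops included, and the job is handed in when it is done.

Besides the shell and the picture viewer there is one more tool, called after "Call:" by a JSON object that holds its "name" and its "arguments". apply_moves: Moves the arm, as the interface text tells. Its arguments: {"type":"object","properties":{"plan":{"type":"array","items":{"type":"array","items":{"type":"array","items":{"type":"number"}}}},"claw":{"type":"number"},"newtons":{"type":"number"}},"required":["plan"]}

```bash
mkdir -p pics; ls
cat > h.py <<'E'
import numpy as np, cv2
from station import robot
def snap(cam,name):
    info=robot.camera_info(cam); im=robot.capture(cam); cv2.imwrite(f'pics/{name}.png',im[:,:,::-1]); return im,info
def ray(info,r,c,z):
    T=np.array(info['cam_to_world']); d=T[:3,:3]@np.array([(c-info['cx'])/info['fx'],(r-info['cy'])/info['fy'],1])
    o=T[:3,3]; return o+d*(z-o[2])/d[2]
def proj(info,p):
    T=np.linalg.inv(np.array(info['cam_to_world'])); q=T[:3,:3]@np.array(p)+T[:3,3]
    return np.array([info['fy']*q[1]/q[2]+info['cy'],info['fx']*q[0]/q[2]+info['cx']])
E
python3 - <<'E'
from h import *
s,i=snap('scene','scene0'); 
for t,z in (('module_centre',.04),('panel',.014),('board',.005),('hub',.027),('driver',.01)):
    for d in robot.silhouettes(t,'scene'): print(t,round(d['conf'],2),d['point'],ray(i,*d['point'],z).round(3),d['mask'].sum())
s2,i2=snap('side','side0')
for t,z in (('module_centre',.04),('panel',.014)):
    for d in robot.silhouettes(t,'side'): print(t,round(d['conf'],2),d['point'],ray(i2,*d['point'],z).round(3),d['mask'].sum())
print(robot.get_obs()); print(i,i2, robot.camera_info('wrist'))
E
```

```text
pics
module_centre 0.81 [229.1, 401.1] [0.568 0.252 0.04 ] 876
module_centre 0.72 [182.7, 322.1] [ 0.542 -0.091  0.04 ] 720
module_centre 0.62 [208.3, 357.9] [0.574 0.097 0.04 ] 344
panel 0.97 [185.8, 319.7] [ 0.532 -0.113  0.014] 607
panel 0.6 [192.1, 230.6] [ 0.769 -0.307  0.014] 1471
board 0.8 [232.2, 286.6] [ 0.773 -0.008  0.005] 412
hub 0.74 [150.8, 263.7] [ 0.512 -0.454  0.027] 312
driver 0.82 [255.5, 494.1] [0.459 0.478 0.01 ] 339
module_centre 0.72 [232.5, 343.9] [0.53  0.097 0.04 ] 364
module_centre 0.64 [270.3, 335.5] [0.53  0.247 0.04 ] 924
panel 0.91 [195.8, 353.5] [ 0.528 -0.112  0.014] 842
panel 0.62 [156.3, 303.6] [ 0.765 -0.312  0.014] 1084
{'t': 0.45, 'joint_positions': array([ 1.10289547e+00,  2.45189654e-01,  1.55785295e+00,  1.83821390e-05,
        1.33872153e+00, -1.74062231e-01]), 'joint_vel': array([-7.07038194e-05, -1.90187436e-04, -2.51083981e-03, -2.69336559e-04,
        8.62100073e-04,  8.36452810e-04]), 'tau': array([ 3.01172095e-04, -4.28983426e+01, -3.25983202e+01, -1.09863824e-04,
        1.43718033e-03, -1.54808134e-05]), 'tool_pos': array([0.1882153 ,
[... 781 characters left out ...]
[-0.97675992, -0.14141167,  0.16106771,  0.4353929 ],
       [-0.21426432,  0.66369483, -0.71665889,  0.89113928],
       [-0.00555588, -0.73451474, -0.67856998,  0.90713899],
       [ 0.        ,  0.        ,  0.        ,  1.        ]])} {'fx': 298.98972846815394, 'fy': 298.98972846815394, 'cx': 324.8788183458384, 'cy': 202.20740156743855, 'cam_to_world': array([[ 2.88741836e-01,  9.06045329e-01,  3.09370349e-01,
         1.10144209e-01],
       [ 9.57406798e-01, -2.73045097e-01, -9.39073911e-02,
         6.47386664e-01],
       [-6.12296074e-04,  3.23308268e-01, -9.46293500e-01,
         3.73746884e-01],
       [ 0.00000000e+00,  0.00000000e+00,  0.00000000e+00,
         1.00000000e+00]])}
```

View pics/scene0.png

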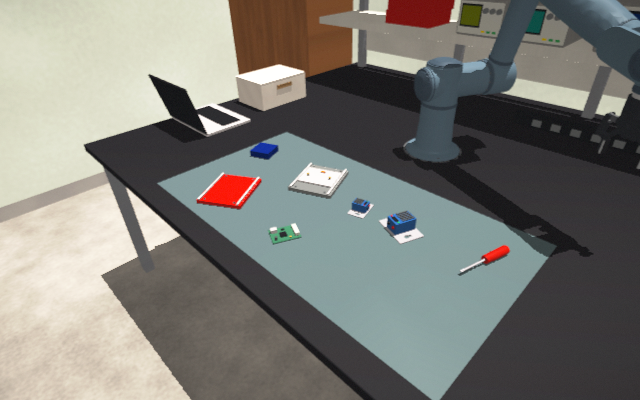

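View pics/side0.png

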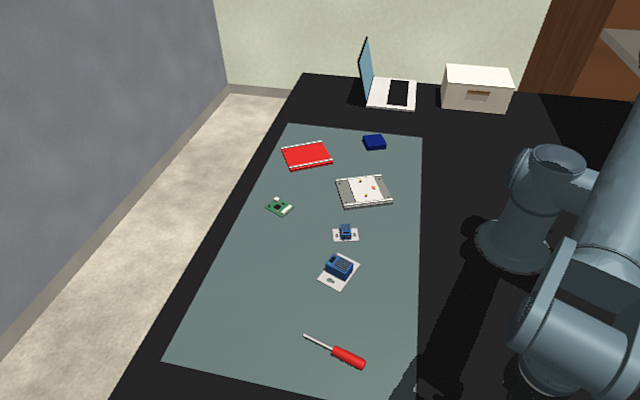

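The scene shows the large blue module on its plate at px (401,229), a smaller look-alike at (360,207), the grey panel at (320,182) and a red look-alike at (230,190). The side view agrees: module at (338,268), grey panel at (364,190). Module is about (0.55, 0.25), panel about (0.53, -0.11).

Call:
{"name": "apply_moves", "arguments": {"plan": [[[-0.56,-0.316,0,0],[-0.56,-0.316,0,0],[-0.56,-0.316,0,0],[-0.56,-0.316,0,0],[-0.56,-0.316,0,0]]], "claw": 1}}

```text
t: 0.95
tool_pos: [0.3621, 0.44, 0.2315]
orientation: [0.146, 0.989, 0.0, 0.0]
force: [1.5, 1.3, -0.2]
opening: 0.0851
grasp_force: 0.0
```

Call:
{"name": "apply_moves", "arguments": {"plan": [[[-0.56,-0.316,0,0],[-0.56,-0.316,0,0],[-0.56,-0.316,0,0],[-0.56,-0.316,0,0],[-0.56,-0.316,0,0]]]}}

```text
t: 1.45
tool_pos: [0.5351, 0.2592, 0.2316]
orientation: [0.146, 0.989, 0.0, 0.0]
force: [1.4, 0.4, -0.5]
opening: 0.0857
grasp_force: 0.0
```

```bash
cat >> h.py <<'E'
from scipy.spatial.transform import Rotation as Ro
def delta(p,yaw=None):
    """rows for target world pos p and tool-y yaw (deg, mod 180)"""
    o=robot.get_obs(); R=Ro.from_quat(o['orientation']).as_matrix()
    s=R.T@(np.array(p)-o['tool_pos'])/.4
    cy=np.degrees(np.arctan2(R[1,1],R[0,1])); sp=0
    if yaw is not None: sp=-((yaw-cy+90)%180-90)/90
    print('t',round(o['t'],2),'tcp',o['tool_pos'].round(4),'yaw_y',round(cy,2),'tilt',R[:,2].round(4),'F',o['force'].round(2),'open',round(o['opening'],4),'j6',o['joint_positions'][5].round(2))
    print('shift/.4',s.round(4),'spin',round(sp,4),'norm',np.linalg.norm(s)*.4)
E
python3 - <<'E'
from h import *
im,i=snap('wrist','w1')
for d in robot.silhouettes('module_centre','wrist'): print(d['conf'],d['point'],d['mask'].sum(),ray(i,*d['point'],.03).round(3))
delta([.545,.25,.23])
for k in ('left','right'):
  for d in robot.silhouettes('keyhole_'+k,'wrist'): print(k,d['conf'],d['point'],d['mask'].sum(),ray(i,*d['point'],.004).round(4))
E
```

```text
0.93 [208.6, 182.0] 2632 [0.527 0.08  0.03 ]
0.82 [170.0, 291.5] 5960 [0.52  0.224 0.03 ]
t 1.55 tcp [0.5374 0.2566 0.2315] yaw_y 72.79 tilt [ 1.6e-03 -9.0e-04 -1.0e+00] F [-0.61  1.46 -0.62] open 0.0855 j6 -1.01
shift/.4 [-0.023  -0.0102  0.0039] spin 0 norm 0.010162592084505123
left 0.97 [209.3, 180.8] 2677 [0.5328 0.063  0.004 ]
left 0.8 [171.9, 291.3] 5993 [0.5271 0.2188 0.004 ]
right 0.94 [210.6, 181.6] 2892 [0.5347 0.0632 0.004 ]
right 0.49 [249.2, 53.5] 6173 [ 0.5355 -0.1313  0.004 ]
```

View pics/w1.png

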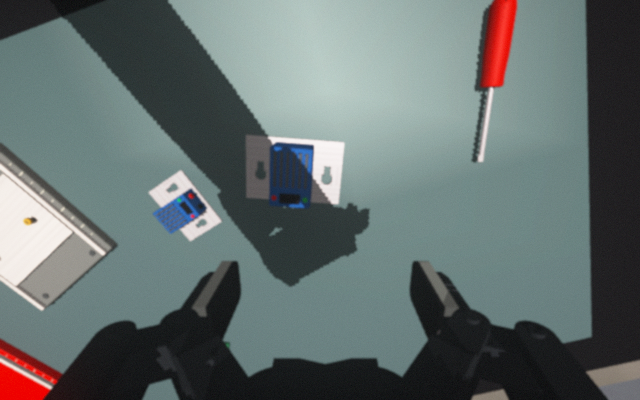

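The wrist view shows the large module at (293,172) with its sockets/display end toward image-down (+x), the small look-alike at (187,205), and the grey panel at left edge. I'll fit the module's pose from its mask.

```bash
cat >> h.py <<'E'
from scipy.optimize import minimize
def box(x0,x1,y0,y1,z0,z1): return np.array([[x,y,z] for x in(x0,x1) for y in(y0,y1) for z in(z0,z1)])
MOD=[box(-.04,.04,-.06,.06,0,.004),box(-.035,.035,-.024,.024,.004,.044)]
def render(info,v,parts,z=0,S=4):
    c,s=np.cos(v[2]),np.sin(v[2]); R=np.array([[c,-s,0],[s,c,0],[0,0,1]]); m=np.zeros((400*S,640*S),np.uint8)
    for P in parts:
        q=np.array([proj(info,R@p+[v[0],v[1],z])[::-1] for p in P])
        cv2.fillConvexPoly(m,cv2.convexHull(((q+.5)*S).astype(np.float32)).round().astype(np.int32),1)
    return cv2.resize(m.astype(np.float32),(640,400),interpolation=cv2.INTER_AREA)
def fit(info,mask,v0,parts,z=0):
    f=lambda u:np.abs(render(info,[u[0]/100,u[1]/100,u[2]/10],parts,z)-mask).sum()/mask.sum()
    u0=np.array([v0[0]*100,v0[1]*100,v0[2]*10]); 
    sx=u0+np.array([[0,0,0],[1,0,0],[0,1,0],[0,0,1.5]])
    r=minimize(f,u0,method='Nelder-Mead',options=dict(initial_simplex=sx,xatol=.005,fatol=1e-5))
    return np.array([r.x[0]/100,r.x[1]/100,r.x[2]/10]),r.fun
E
python3 - <<'E'
from h import *
im,i=snap('wrist','w1b')
d=max(robot.silhouettes('module_centre','wrist'),key=lambda d:d['mask'].sum())
up=ray(i,135,293,0);dn=ray(i,206,293,0); a=np.arctan2(*(dn-up)[1::-1]); print(np.degrees(a))
v,f=fit(i,d['mask'],[*ray(i,172,293,.01)[:2],a],MOD); print(v.round(4),np.degrees(v[2]),f)
im=im.copy(); m=render(i,v,MOD); cs,_=cv2.findContours((m>.5).astype(np.uint8),0,1); cv2.drawContours(im,cs,-1,(255,255,0),1)
cs,_=cv2.findContours(d['mask'].astype(np.uint8),0,1); cv2.drawContours(im,cs,-1,(255,0,255),1)
cv2.imwrite('pics/w1c.png',cv2.resize(im[110:240,210:390,::-1],None,fx=4,fy=4))
delta([v[0],v[1],.15],np.degrees(v[2])+90)
E
```

```text
-18.883264688823513
[ 0.5263  0.2213 -0.3609] -20.680119045306498 0.081073264781491
t 1.75 tcp [0.5332 0.2615 0.2312] yaw_y 73.22 tilt [-5.e-04  2.e-04 -1.e+00] F [-0.06  0.36  0.48] open 0.0851 j6 -1.01
shift/.4 [-0.0125 -0.1013  0.2029] spin 0.0433 norm 0.09086763098543686
```

View pics/w1c.png

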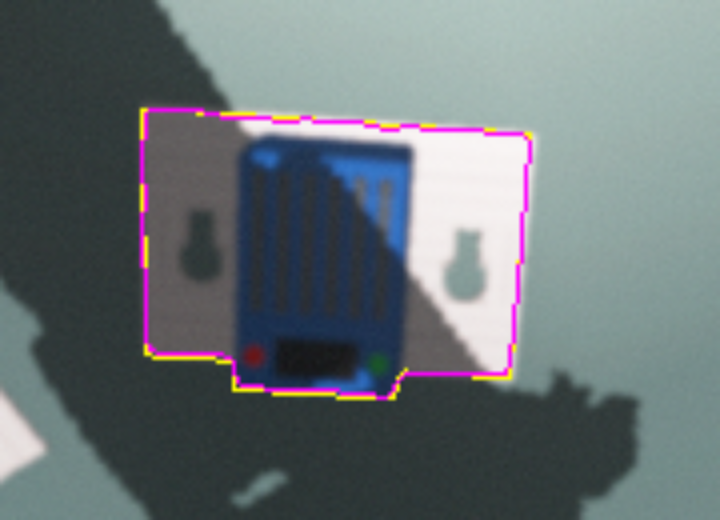

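Call:
{"name": "apply_moves", "arguments": {"plan": [[[-0.012,-0.101,0.2,0.043],[-0.012,-0.101,0.2,0.043],[-0.012,-0.101,0.2,0.043],[-0.012,-0.101,0.2,0.043]]]}}

```text
t: 2.15
tool_pos: [0.5261, 0.2219, 0.1515]
orientation: [0.179, 0.984, 0.0, -0.0]
force: [-0.6, 0.6, -0.5]
opening: 0.0857
grasp_force: 0.0
```

Run:
```python
from h import *
vs=[]
for k in range(3):
    im,i=snap('wrist','w2')
    o=robot.get_obs(); print(o['tool_pos'].round(4))
    d=min(robot.silhouettes('module_centre','wrist'),key=lambda d:np.hypot(*(ray(i,*d['point'],.02)[:2]-[.526,.221])))
    v,f=fit(i,d['mask'],[.5263,.2213,-.361],MOD); print(v.round(4),np.degrees(v[2]),f,d['conf']); vs.append(v)
    if k==0:
        im=im.copy();m=render(i,v,MOD); cs,_=cv2.findContours((m>.5).astype(np.uint8),0,1); cv2.drawContours(im,cs,-1,(255,255,0),1)
        cv2.imwrite('pics/w2c.png',im[:,:,::-1])
v=np.mean(vs,0); delta([v[0],v[1],.013],np.degrees(v[2])+90)
```

```text
[0.5274 0.2223 0.1531]
[ 0.5258  0.2216 -0.3696] -21.17593651569021 0.0590200592780777 0.64
[0.5282 0.2222 0.154 ]
[ 0.526   0.2216 -0.368 ] -21.084886941400296 0.060532283884738525 0.77
[0.5279 0.2218 0.1534]
[ 0.5257  0.2215 -0.3711] -21.260112415900675 0.0656040359229604 0.8
t 2.45 tcp [0.5277 0.2216 0.153 ] yaw_y 69.35 tilt [ 3.e-03  7.e-04 -1.e+00] F [ 0.11  0.05 -0.17] open 0.0852 j6 -1.01
shift/.4 [ 0.0051 -0.0024  0.35  ] spin 0.0058 norm 0.14003169838633864
```

View pics/w2c.png

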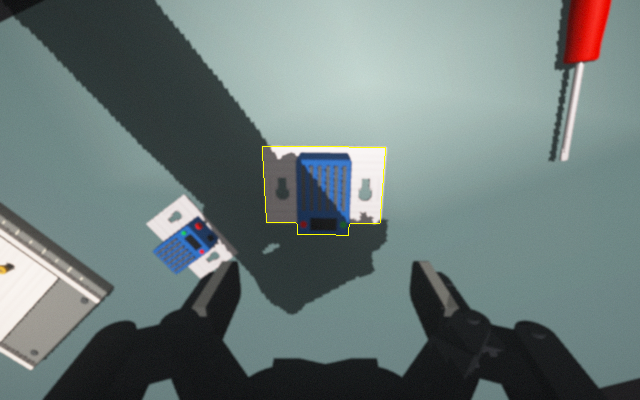

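Overlay in the wrist view matches the module at (325,190). Descending to grasp.

Call:
{"name": "apply_moves", "arguments": {"plan": [[[0.004,-0.001,0.12,0.006],[0.004,-0.001,0.23,0.006],[0.004,-0.001,0.3,0.006],[0.004,-0.001,0.345,0.006],[0.004,-0.001,0.345,0.006]]]}}

```text
t: 2.95
tool_pos: [0.5232, 0.2208, 0.0109]
orientation: [0.184, 0.983, -0.001, -0.002]
force: [-0.3, 0.7, 0.2]
opening: 0.0855
grasp_force: 0.0
```

Call:
{"name": "apply_moves", "arguments": {"plan": [[[0,0,0,0],[0,0,0,0],[0,0,0,0],[0,0,0,0],[0,0,0,0]]], "claw": -1, "newtons": 45}}

```text
t: 3.45
tool_pos: [0.5267, 0.2212, 0.0154]
orientation: [0.184, 0.983, 0.0, 0.002]
force: [-1.0, -1.1, 7.7]
opening: 0.0472
grasp_force: 49.7
```

Call:
{"name": "apply_moves", "arguments": {"plan": [[[0,0,0,0],[0,0,0,0],[0,0,0,0]]]}}

```text
t: 3.75
tool_pos: [0.5267, 0.2212, 0.0154]
orientation: [0.184, 0.983, 0.0, 0.002]
force: [-1.4, -0.7, 6.7]
opening: 0.0477
grasp_force: 49.7
```

Call:
{"name": "apply_moves", "arguments": {"plan": [[[0,0,-0.05,0],[0,0,-0.15,0],[0,0,-0.27,0],[0,0,-0.38,0],[0,0,-0.46,0]]]}}

```text
t: 4.25
tool_pos: [0.5254, 0.2212, 0.2003]
orientation: [0.184, 0.983, 0.001, 0.001]
force: [2.0, 1.1, -5.0]
opening: 0.0468
grasp_force: 48.6
```

Call:
{"name": "apply_moves", "arguments": {"plan": [[[-0.05,-0.08,0,0],[-0.12,-0.18,0,0],[-0.19,-0.28,0,0],[-0.26,-0.38,0,0],[-0.32,-0.48,0,0]]]}}

```text
t: 4.75
tool_pos: [0.5745, -0.0061, 0.1968]
orientation: [0.184, 0.983, 0.0, -0.0]
force: [0.5, 0.4, -4.1]
opening: 0.0477
grasp_force: 48.5
```

Call:
{"name": "apply_moves", "arguments": {"plan": [[[-0.07,-0.1,0,0],[-0.12,-0.17,0,0],[-0.14,-0.2,0,0],[-0.14,-0.2,0,0],[-0.14,-0.2,0,0]]]}}

```text
t: 5.25
tool_pos: [0.5974, -0.0982, 0.1966]
orientation: [0.184, 0.983, 0.0, -0.001]
force: [0.0, 0.8, -4.1]
opening: 0.0473
grasp_force: 48.4
```

Run:
```python
from h import *
delta([.6,-.1,.2])
im,i=snap('wrist','w3')
for t in ('panel','catch','screws_middle','module_centre'):
  for d in robot.silhouettes(t,'wrist'): print(t,d['conf'],d['point'],d['mask'].sum(),ray(i,*d['point'],.02).round(3))
delta([.6,-.1,.2])
```

```text
t 5.25 tcp [ 0.5974 -0.0982  0.1966] yaw_y 68.77 tilt [-0.0015  0.0012 -1.    ] F [ 0.01  0.79 -4.08] open 0.0473 j6 -1.55
shift/.4 [-0.0076 -0.0018 -0.0086] spin 0 norm 0.004632690249400208
panel 0.89 [66.2, 285.8] 12806 [ 0.478 -0.091  0.02 ]
panel 0.86 [302.5, 202.7] 3150 [ 0.692 -0.3    0.02 ]
panel 0.49 [244.9, 325.5] 26943 [ 0.673 -0.125  0.02 ]
catch 0.54 [86.2, 208.2] 122 [ 0.467 -0.171  0.02 ]
catch 0.43 [243.5, 321.5] 26779 [ 0.669 -0.129  0.02 ]
screws_middle 0.7 [72.1, 285.0] 12760 [ 0.483 -0.094  0.02 ]
screws_middle 0.63 [306.2, 202.5] 3199 [ 0.697 -0.303  0.02 ]
module_centre 0.88 [246.1, 324.3] 26980 [ 0.674 -0.127  0.02 ]
module_centre 0.62 [56.6, 453.1] 5198 [0.529 0.063 0.02 ]
t 5.5 tcp [ 0.5979 -0.0979  0.1972] yaw_y 68.85 tilt [-2.e-04  2.e-04 -1.e+00] F [-0.2  -0.52 -4.19] open 0.0473 j6 -1.55
shift/.4 [-0.0067 -0.003  -0.0069] spin 0 norm 0.004026317775855976
```

View pics/w3.png

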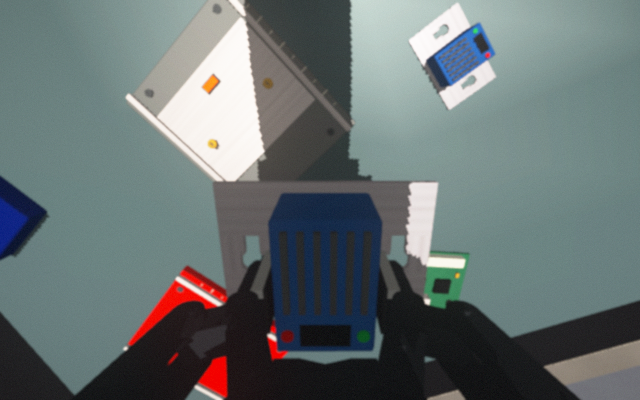

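The wrist view shows the held module (box at (325,270), plate rear edge at row 182), the grey panel at upper left with catch at (210,85) and screws at (213,144), (268,83).

```bash
cat >> h.py <<'E'
def blobs(im,lo,hi,roi=None,amin=15):
    hsv=cv2.cvtColor(im,cv2.COLOR_RGB2HSV); m=cv2.inRange(hsv,lo,hi)
    n,_,st,ce=cv2.connectedComponentsWithStats(m)
    return [(int(st[k,4]),ce[k][::-1].round(1)) for k in range(1,n) if st[k,4]>=amin]
E
python3 - <<'E'
from h import *
im=cv2.imread('pics/w3.png')[:,:,::-1].copy()
hsv=cv2.cvtColor(im,cv2.COLOR_RGB2HSV)
for r,c in ((85,210),(144,213),(83,268),(60,180),(200,250)): print(hsv[r,c])
print(blobs(im,(8,110,40),(28,255,255)))
i=robot.camera_info('wrist')
s1=ray(i,144,213,.0295);s2=ray(i,83,268,.0295);ca=ray(i,85,210,.0235)
m=(s1+s2)/2; print(s1,s2,ca,np.linalg.norm(s1-s2),np.linalg.norm((m-ca)[:2]))
d=s2-s1; yaw=np.degrees(np.arctan2(d[1],d[0]))-90; yaw2=np.degrees(np.arctan2(*(m-ca)[1::-1])); print(m,yaw,yaw2)
# module in hand
mk=[d for d in robot.silhouettes('module_centre','wrist') if d['point'][0]>200][0]['mask']
o=robot.get_obs();z=o['tool_pos'][2]-.0154
f=fit(i,mk,[*o['tool_pos'][:2],np.radians(-21.2)],MOD,z); print(f, np.degrees(f[0][2]),o['tool_pos'])
E
```

```text
[ 17 221 253]
[ 21 166 232]
[ 19 135 102]
[ 16  19 176]
[ 11  20 100]
[(158, array([ 83.6, 210.4])), (66, array([ 83. , 267.4])), (61, array([143.5, 212.1])), (18, array([275. , 456.5]))]
[ 0.52029651 -0.18960492  0.0295    ] [ 0.48751192 -0.1124742   0.0295    ] [ 0.46792833 -0.16748533  0.0235    ] 0.08380916717979435 0.039556641008736605
[ 0.50390422 -0.15103956  0.0295    ] 23.02803287374114 24.56671259775451
(array([ 0.59756939, -0.09639152, -0.36600756]), np.float64(0.16686434395848776)) -20.970688706672068 [ 0.59797556 -0.09815699  0.19732213]
```

Call:
{"name": "apply_moves", "arguments": {"plan": [[[0.01,-0.02,0.02,-0.09],[0.02,-0.04,0.04,-0.18],[0.033,-0.06,0.06,-0.27],[0.033,-0.074,0.068,-0.36],[0.033,-0.074,0.068,-0.45]]]}}

```text
t: 6.05
tool_pos: [0.5743, -0.1218, 0.1693]
orientation: [-0.17, 0.985, 0.0, -0.001]
force: [-0.4, -0.3, -3.3]
opening: 0.0472
grasp_force: 48.4
```

Call:
{"name": "apply_moves", "arguments": {"plan": [[[0,0,0,-0.045],[0,0,0,-0.045],[0,0,0,-0.045]]]}}

```text
t: 6.35
tool_pos: [0.5751, -0.1217, 0.1702]
orientation: [-0.201, 0.979, -0.0, 0.0]
force: [0.3, 1.5, -4.0]
opening: 0.0472
grasp_force: 48.4
```

```bash
cat > meas.py <<'E'
from h import *
robot.capture('wrist'); im,i=snap('wrist','w4'); print(robot.get_obs()['tool_pos'].round(4))
B=blobs(im,(8,110,40),(28,255,255)); print(B)
B=[b for b in B if b[1][0]<240]
if len(B)>=3:
    B=sorted(B,key=lambda b:-b[0])[:3]
    ca=ray(i,*B[0][1],.0235); s=[ray(i,*b[1],.0285) for b in B[1:]]
    m=(s[0]+s[1])/2; d=s[1]-s[0]; d=d if d[1]>0 else -d
    y1=np.arctan2(d[1],d[0])-np.pi/2; y2=np.arctan2(*(m-ca)[1::-1])
    u=np.array([np.cos(y1),np.sin(y1),0]); c1=m-.008*u; c2=ca+.0315*u
    print('sep',np.linalg.norm(d),'dist',np.linalg.norm((m-ca)[:2]),'yaws',np.degrees([y1,y2]),'centre',c1.round(4),c2.round(4))
    c=(2*c1+c2)/3; t=c+.001*u; delta([*t[:2],.075],np.degrees(y1)+90)
E
python3 meas.py
```

```text
[ 0.5751 -0.1218  0.1702]
[(194, array([ 55.9, 326.5])), (71, array([102.5, 279.1])), (76, array([103.8, 372.1]))]
sep 0.08393392653066735 dist 0.03924728224109594 yaws [22.54705981 22.22402071] centre [ 0.495  -0.155   0.0285] [ 0.4951 -0.1547  0.0235]
t 6.45 tcp [ 0.5751 -0.1218  0.1702] yaw_y 113.27 tilt [ 1.e-04 -1.e-04 -1.e+00] F [ 0.05  0.46 -3.34] open 0.0474 j6 -2.38
shift/.4 [0.2141 0.0029 0.2379] spin 0.008 norm 0.1280432291996321
```

View pics/w4.png

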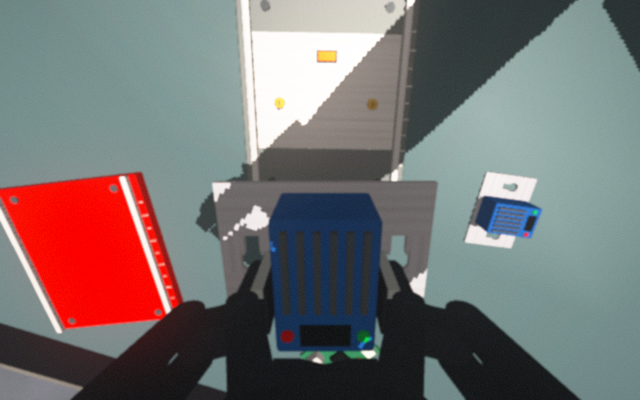

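Panel is now squarely ahead: catch (326,56), screws (279,103), (372,104); plate rear edge at row ~182, cols 214–438. I check the in-hand module offset from its rear plate corners in this same image.

Run:
```python
from h import *
im=cv2.imread('pics/w4.png'); i=robot.camera_info('wrist'); g=cv2.GaussianBlur(cv2.cvtColor(im,cv2.COLOR_BGR2GRAY),(3,3),0).astype(float)
o=robot.get_obs(); R=Ro.from_quat(o['orientation']).as_matrix()
for c in (228,235,245,255,280,320,360,395,410,425,432):
    col=g[172:192,c]; k=np.argmax(np.abs(np.diff(col))); print(c,172+k,end='; ')
print()
for r in (195,205,215,225):
    for a,b in ((205,235),(425,450)):
        row=g[r,a:b]; print(r,a+np.argmax(np.abs(np.diff(row))),end='; ')
print()
zt=o['tool_pos'][2]-.0154+.004
for y in (.06,-.06):
    for xx in (.039,.041,.043):
        p=o['tool_pos']+R@np.array([xx,y,0]); p[2]=zt; print(xx,y,proj(i,p).round(1))
```

```text
228 181; 235 176; 245 180; 255 180; 280 180; 320 181; 360 180; 395 180; 410 180; 425 180; 432 180; 
195 213; 195 435; 205 214; 205 434; 215 215; 215 433; 225 233; 225 431; 
0.039 0.06 [184.2 436.8]
0.041 0.06 [180.5 437.3]
0.043 0.06 [176.9 437.7]
0.039 -0.06 [184.  211.7]
0.041 -0.06 [180.3 211.2]
0.043 -0.06 [176.7 210.7]
```

Call:
{"name": "apply_moves", "arguments": {"plan": [[[0.08,0.002,0.04,0.008],[0.16,0.003,0.1,0.008],[0.214,0.003,0.18,0.008],[0.214,0.003,0.24,0.008],[0.214,0.003,0.27,0.008]]]}}

```text
t: 6.95
tool_pos: [0.4943, -0.1542, 0.06]
orientation: [-0.195, 0.981, 0.001, -0.001]
force: [-0.0, 0.1, -4.1]
opening: 0.0477
grasp_force: 48.3
```

Call:
{"name": "apply_moves", "arguments": {"plan": [[[0,0,0,0],[0,0,0,0]]]}}

```text
t: 7.15
tool_pos: [0.4972, -0.1551, 0.0632]
orientation: [-0.196, 0.981, -0.001, 0.001]
force: [0.5, -0.7, -3.0]
opening: 0.0472
grasp_force: 48.3
```

Run:
```python
from h import *
im,i=snap('wrist','w5'); delta([.4959,-.1545,.035],112.55)
print(blobs(im,(8,110,30),(28,255,255),amin=4))
c,s=np.cos(np.radians(22.55)),np.sin(np.radians(22.55))
for y in (.042,-.042): print('pred screw',proj(i,[.495+.008*c-y*s,-.155+.008*s+y*c,.0285]).round(1))
cv2.imwrite('pics/w5c.png',cv2.resize(im[160:310,180:470,::-1],None,fx=2.7,fy=2.7))
```

```text
t 7.2 tcp [ 0.4976 -0.1553  0.0637] yaw_y 112.61 tilt [ 0.0027 -0.0016 -1.    ] F [-0.06  1.17 -4.04] open 0.0477 j6 -2.49
shift/.4 [0.0032 0.0036 0.0718] spin 0.0007 norm 0.028771604680608492
[(202, array([176.5, 326.3])), (22, array([240.9, 256.9])), (53, array([241.3, 393.8]))]
pred screw [241.1 389.9]
pred screw [240.8 261.7]
```

View pics/w5c.png

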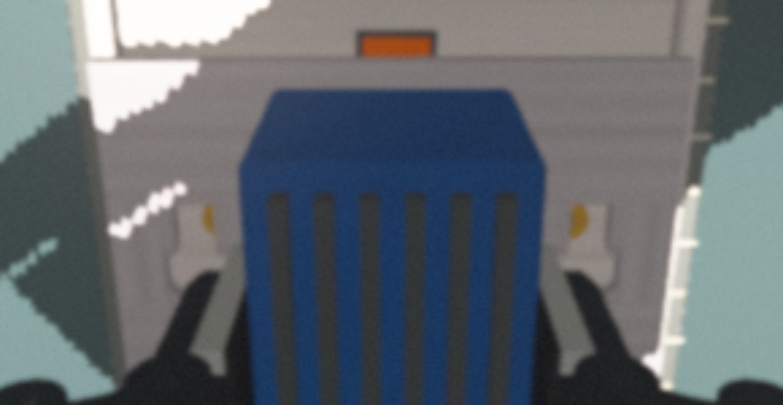

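The crop shows catch (396,45) behind the plate and both screw heads seen symmetrically through the slots at (209,218), (578,220): y is right. Lower to just above the heads.

Call:
{"name": "apply_moves", "arguments": {"plan": [[[0,0,0.015,0],[0,0,0.03,0],[0,0,0.03,0],[0,0,0.03,0]]]}}

```text
t: 7.6
tool_pos: [0.4958, -0.1546, 0.0499]
orientation: [-0.196, 0.981, 0.0, -0.0]
force: [0.1, 0.1, -4.4]
opening: 0.0473
grasp_force: 48.4
```

Run:
```python
from h import *
for k in range(3): im,i=snap('wrist','w6'); o=robot.get_obs(); print(o['tool_pos'].round(4))
delta([.4959,-.1545,.0354],112.55)
B=blobs(im,(8,110,30),(28,255,255),amin=4); print(B)
# catch +x face top edge / screw vs plate
R=Ro.from_quat(o['orientation']).as_matrix()
b=max(B,key=lambda b:b[0]); print('catch',ray(i,*b[1],.0235).round(4), 'lateral', R.T@(ray(i,*b[1],.0235)-o['tool_pos']))
g=cv2.cvtColor(im,cv2.COLOR_RGB2GRAY)
for c in (250,270,290,355,380,400): print(c,g[165:215,c].tolist())
for xx in (.039,.041,.043):
    p=o['tool_pos']+R@np.array([xx,0,0]); p[2]=o['tool_pos'][2]-.0154+.004; print(xx,proj(i,p).round(1))
```

```text
[ 0.496  -0.1547  0.0501]
[ 0.4961 -0.1548  0.0502]
[ 0.4961 -0.1548  0.0503]
t 7.75 tcp [ 0.4961 -0.1548  0.0503] yaw_y 112.58 tilt [ 3.e-04 -2.e-04 -1.e+00] F [-1.34  0.01 -3.88] open 0.0474 j6 -2.49
shift/.4 [0.0002 0.001  0.0372] spin 0.0004 norm 0.01489219366096779
[(128, array([251.3, 255.1])), (132, array([252.1, 394.3]))]
catch [ 0.4881 -0.11    0.0235] lateral [-0.00979737  0.04448173  0.02677517]
250 [253, 253, 253, 253, 253, 253, 253, 253, 253, 254, 254, 254, 250, 219, 161, 142, 156, 205, 243, 251, 251, 240, 188, 138, 128, 130, 128, 130, 130, 129, 128, 127, 129, 132, 132, 130, 129, 129, 130, 129, 127, 126, 125, 123, 124, 123, 124, 126, 127, 127]
270 [252, 251, 242, 236, 221, 181, 152, 142, 146, 143, 142, 142, 144, 141, 144, 133, 127, 124, 128, 130, 131, 131, 132, 128, 127, 127, 131, 125, 126, 126, 127, 128, 127, 127, 126, 129, 127, 128, 129, 126, 127, 125, 121, 123, 121, 122, 122, 122, 122, 119]
290 [136, 142, 140, 138, 138, 142, 138, 138, 144, 139, 140, 141, 138, 140, 140, 129, 122, 121, 126, 128, 128, 130, 129, 127, 122, 124, 122, 107, 81, 62, 60, 60, 61, 57, 60, 57, 58,
[... 155 characters left out ...]
3, 122, 122, 122, 116, 121, 123, 116, 102, 73, 55, 52, 49, 52, 52, 51, 51, 52, 50, 51, 53, 48, 53, 50, 50, 49, 49, 49, 48, 50, 50]
380 [132, 130, 134, 140, 135, 136, 139, 137, 138, 140, 139, 138, 137, 138, 136, 126, 115, 112, 115, 119, 122, 121, 115, 120, 115, 119, 122, 121, 122, 117, 117, 117, 120, 118, 116, 116, 120, 123, 121, 120, 120, 116, 116, 115, 114, 115, 117, 117, 121, 118]
400 [129, 135, 135, 137, 134, 136, 136, 135, 141, 139, 140, 137, 139, 137, 138, 126, 113, 111, 117, 121, 119, 122, 119, 118, 122, 120, 125, 122, 121, 121, 119, 119, 118, 119, 119, 120, 120, 122, 122, 123, 119, 118, 116, 116, 116, 117, 118, 122, 121, 118]
0.039 [184.1 324.1]
0.041 [180.5 324.1]
0.043 [176.8 324.1]
```

Aligned within about a millimetre. Lower.

Call:
{"name": "apply_moves", "arguments": {"plan": [[[0,0,0.008,0],[0,0,0.016,0],[0,0,0.022,0],[0,0,0.026,0],[0,0,0.026,0]]]}}

```text
t: 8.25
tool_pos: [0.4957, -0.1546, 0.0393]
orientation: [-0.196, 0.981, 0.0, -0.0]
force: [-0.5, -0.9, -4.6]
opening: 0.0472
grasp_force: 48.4
```

Call:
{"name": "apply_moves", "arguments": {"plan": [[[0,0,0.004,0],[0,0,0.007,0],[0,0,0.007,0]]]}}

```text
t: 8.55
tool_pos: [0.496, -0.1548, 0.0369]
orientation: [-0.196, 0.981, -0.0, 0.0]
force: [-0.4, -0.4, -2.8]
opening: 0.0476
grasp_force: 48.4
```

Call:
{"name": "apply_moves", "arguments": {"plan": [[[0,0,0.001,0],[0,0,0.002,0],[0,0,0.002,0]]]}}

```text
t: 8.85
tool_pos: [0.496, -0.1548, 0.0362]
orientation: [-0.196, 0.981, -0.0, 0.0]
force: [0.3, -0.3, -2.4]
opening: 0.0471
grasp_force: 48.4
```

Call:
{"name": "apply_moves", "arguments": {"plan": [[[0,0,0.002,0],[0,0,0.003,0],[0,0,0.003,0]]]}}

```text
t: 9.15
tool_pos: [0.4961, -0.1549, 0.0354]
orientation: [-0.196, 0.981, 0.0, -0.0]
force: [-2.8, 0.6, 4.0]
opening: 0.0475
grasp_force: 49.4
```

Call:
{"name": "apply_moves", "arguments": {"plan": [[[0,0,0.001,0],[0,0,0.002,0],[0,0,0.002,0]]]}}

```text
t: 9.45
tool_pos: [0.496, -0.1549, 0.0354]
orientation: [-0.196, 0.981, 0.0, -0.0]
force: [-8.1, 1.5, 11.3]
opening: 0.0471
grasp_force: 50.3
```

Call:
{"name": "apply_moves", "arguments": {"plan": [[[0,0,-0.005,0],[0,0,-0.005,0],[0,0,-0.005,0],[0,0,-0.005,0],[0,0,-0.005,0]]], "claw": 1}}

```text
t: 9.95
tool_pos: [0.496, -0.1548, 0.036]
orientation: [-0.196, 0.981, -0.0, 0.0]
force: [0.3, 0.1, -0.2]
opening: 0.0854
grasp_force: 0.0
```

Call:
{"name": "apply_moves", "arguments": {"plan": [[[0,0,-0.04,0],[0,0,-0.12,0],[0,0,-0.2,0],[0.06,0,-0.25,0],[0.14,0,-0.25,0]]]}}

```text
t: 10.45
tool_pos: [0.4463, -0.1777, 0.1398]
orientation: [-0.197, 0.98, -0.003, 0.003]
force: [-1.3, -0.9, 0.3]
opening: 0.0852
grasp_force: 0.0
```

Call:
{"name": "apply_moves", "arguments": {"plan": [[[0.06,0,0,0],[0.06,0,0,0],[0.06,0,0,0],[0.06,0,0,0]]], "claw": -1}}

```text
t: 10.85
tool_pos: [0.4227, -0.1854, 0.1361]
orientation: [-0.196, 0.981, -0.0, 0.0]
force: [1.1, 0.7, -0.6]
opening: 0.028
grasp_force: 0.0
```

Run:
```python
from h import *
snap('wrist','w7'); im,i=snap('wrist','w7')
D=robot.silhouettes('module_centre','wrist')
for d in D: print(d['conf'],d['point'],d['mask'].sum())
d=min(D,key=lambda d:np.hypot(*(ray(i,*d['point'],.04)[:2]-[.495,-.155])))
v,f=fit(i,d['mask'],[.495,-.155,.3935],MOD,.02); print(v.round(4),np.degrees(v[2]),f)
u=np.array([np.cos(.3935),np.sin(.3935)])
t=np.array([.495,-.155])-.055*u; delta([*t,.036],112.55)
im,i=snap('side','side1'); cv2.imwrite('pics/side1c.png',cv2.resize(im[150:240,290:430,::-1],None,fx=5,fy=5,interpolation=cv2.INTER_CUBIC))
```

```text
0.84 [265.9, 323.6] 6196
0.69 [334.7, 503.4] 1206
[ 0.4959 -0.1552  0.3982] 22.81379398536197 0.6742051323434474
t 11.0 tcp [ 0.4226 -0.1853  0.136 ] yaw_y 112.64 tilt [-1.e-04  1.e-04 -1.e+00] F [ 0.18  0.57 -0.05] open 0.0049 j6 -2.63
shift/.4 [-0.0586  0.0003  0.2501] spin 0.001 norm 0.10274187467269658
```

View pics/w7.png

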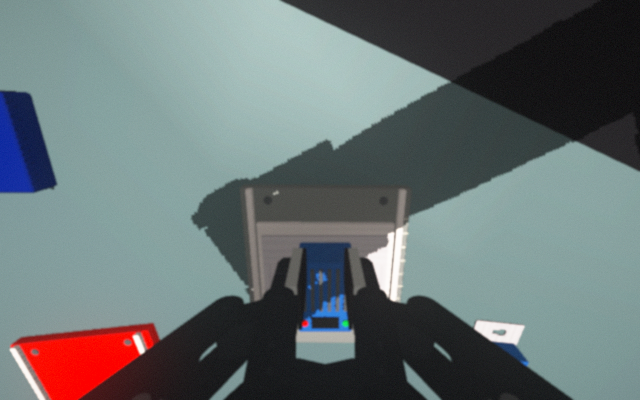

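The module sits in the carrier at (325,285), with panel around it. Descend behind it with fingers shut.

Call:
{"name": "apply_moves", "arguments": {"plan": [[[0,0,0.1,0],[0,0,0.2,0],[0,0,0.25,0],[0,0,0.25,0],[0,0,0.25,0]]]}}

```text
t: 11.55
tool_pos: [0.4225, -0.1856, 0.0365]
orientation: [-0.196, 0.981, -0.0, 0.0]
force: [0.5, -0.2, 1.3]
opening: 0.0001
grasp_force: 0.0
```

Call:
{"name": "apply_moves", "arguments": {"plan": [[[-0.03,0,0,0],[-0.05,0,0,0],[-0.06,0,0,0],[-0.07,0,0,0],[-0.07,0,0,0]]]}}

```text
t: 12.05
tool_pos: [0.4486, -0.1746, 0.0364]
orientation: [-0.196, 0.981, -0.0, 0.0]
force: [-0.6, 0.8, -0.3]
opening: -0.0
grasp_force: 0.0
```

Call:
{"name": "apply_moves", "arguments": {"plan": [[[-0.004,0,0,0],[-0.008,0,0,0],[-0.012,0,0,0],[-0.016,0,0,0],[-0.02,0,0,0]]]}}

```text
t: 12.55
tool_pos: [0.4549, -0.1718, 0.036]
orientation: [-0.196, 0.981, 0.0, -0.001]
force: [-5.2, -0.9, 3.2]
opening: -0.0
grasp_force: 2.2
```

Call:
{"name": "apply_moves", "arguments": {"plan": [[[-0.003,0,0,0],[-0.006,0,0,0],[-0.009,0,0,0],[-0.012,0,0,0],[-0.015,0,0,0]]]}}

```text
t: 13.05
tool_pos: [0.4609, -0.1693, 0.0361]
orientation: [-0.196, 0.981, 0.0, -0.0]
force: [-3.0, -1.2, 1.2]
opening: 0.0002
grasp_force: 1.9
```

Call:
{"name": "apply_moves", "arguments": {"plan": [[[-0.002,0,0,0],[-0.004,0,0,0],[-0.006,0,0,0],[-0.008,0,0,0],[-0.008,0,0,0]]]}}

```text
t: 13.55
tool_pos: [0.4638, -0.168, 0.036]
orientation: [-0.196, 0.981, 0.0, -0.0]
force: [-4.4, -2.1, 1.0]
opening: 0.0001
grasp_force: 1.8
```

Call:
{"name": "apply_moves", "arguments": {"plan": [[[-0.002,0,0,0],[-0.004,0,0,0],[-0.005,0,0,0],[-0.005,0,0,0],[-0.005,0,0,0]]]}}

```text
t: 14.05
tool_pos: [0.4639, -0.1679, 0.036]
orientation: [-0.196, 0.981, 0.0, -0.002]
force: [-12.5, -4.5, 6.7]
opening: -0.0001
grasp_force: 6.7
```

Call:
{"name": "apply_moves", "arguments": {"plan": [[[-0.002,0,0,0],[-0.003,0,0,0],[-0.003,0,0,0]]]}}

```text
t: 14.35
tool_pos: [0.4641, -0.1678, 0.0361]
orientation: [-0.197, 0.98, 0.0, -0.004]
force: [-17.9, -7.5, 10.8]
opening: 0.0
grasp_force: 9.8
```

Call:
{"name": "apply_moves", "arguments": {"plan": [[[0.02,0,0,0],[0.06,0,0,0],[0.1,0,0,0],[0.12,0,-0.1,0],[0.12,0,-0.2,0]]]}}

```text
t: 14.85
tool_pos: [0.4199, -0.1849, 0.1155]
orientation: [-0.195, 0.981, 0.002, -0.001]
force: [1.0, -0.8, 0.5]
opening: 0.0
grasp_force: 0.0
```

Run:
```python
from h import *
for k in range(2): im,i=snap('wrist','w8')
delta([.45,-.17,.2])
c,s=np.cos(np.radians(22.55)),np.sin(np.radians(22.55))
P=lambda x,y,z: proj(i,[.495+x*c-y*s,-.155+x*s+y*c,z]).round(1)
print(blobs(im,(8,110,30),(28,255,255),amin=6),'catch pred up',P(-.0315,0,.0235),'rear edge pred 12.5/14',P(-.0275,.03,.024),P(-.026,.03,.024),'box rear',P(-.021,0,.064))
g=cv2.cvtColor(im,cv2.COLOR_RGB2GRAY); r,cc=P(-.0315,0,.0235).astype(int)
print(r,cc); r0,c0=max(r-45,0),max(cc-65,0)
cv2.imwrite('pics/w8c.png',cv2.resize(im[r0:r0+95,c0:c0+130,::-1],None,fx=6,fy=6,interpolation=cv2.INTER_CUBIC)); print(r0,c0)
```

```text
t 14.95 tcp [ 0.425  -0.1881  0.1216] yaw_y 112.53 tilt [ 0.0096 -0.0069 -0.9999] F [-0.27 -0.34  0.16] open 0.0002 j6 -2.63
shift/.4 [-0.0764  0.0159 -0.1958] spin 0 norm 0.0843007125688688
[(105, array([245.5, 329.6])), (78, array([287.6, 284.4])), (69, array([288.2, 374.1]))] catch pred up [248.3 329.3] rear edge pred 12.5/14 [252.7 362.3] [254.1 362.2] box rear [284.6 329.4]
248 329
203 264
```

View pics/w8c.png

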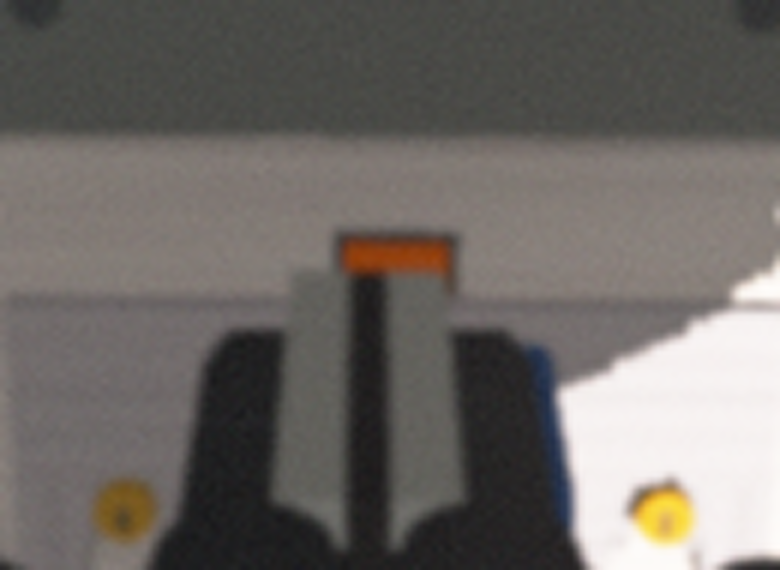

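Crop shows the plate's rear edge at row ~253 (prediction for fully home), orange catch exposed behind it and screws at the slot ends. One unobstructed check of the catch's height.

Call:
{"name": "apply_moves", "arguments": {"plan": [[[0,0,-0.1,0],[-0.06,0,-0.2,0],[-0.15,0,-0.25,0],[-0.22,0,-0.25,0],[-0.22,0,-0.25,0]]]}}

```text
t: 15.45
tool_pos: [0.5054, -0.1509, 0.2164]
orientation: [-0.197, 0.98, -0.0, 0.001]
force: [-0.4, -0.1, -1.6]
opening: -0.0005
grasp_force: 0.0
```

Run:
```python
from h import *
for k in range(4): im,i=snap('wrist','w9')
print(robot.get_obs()['tool_pos'])
c,s=np.cos(np.radians(22.55)),np.sin(np.radians(22.55))
P=lambda x,y,z: proj(i,[.495+x*c-y*s,-.155+x*s+y*c,z]).round(1)
print(blobs(im,(8,110,30),(28,255,255),amin=6)); print('catch up/down',P(-.0315,0,.0235),P(-.0315,0,.02))
print('screws',P(.008,.042,.0285),P(.008,-.042,.0285))
D=robot.silhouettes('module_centre','wrist'); d=min(D,key=lambda d:np.hypot(*(ray(i,*d['point'],.04)[:2]-[.51,-.15])))
v,f=fit(i,d['mask'],[.508,-.15,.3935],MOD,.02); q=v[:2]-[.495,-.155]; print(f,np.degrees(v[2]),'slid',q[0]*c+q[1]*s,-q[0]*s+q[1]*c)
r,cc=P(0,0,.03).astype(int); r0,c0=max(r-70,0),cc-75
print(r0,c0); cv2.imwrite('pics/w9c.png',cv2.resize(im[r0:r0+110,c0:c0+150,::-1],None,fx=5,fy=5,interpolation=cv2.INTER_CUBIC))
```

```text
[ 0.50241471 -0.15164641  0.21487345]
[(120, array([139.8, 324.2])), (46, array([176. , 286.9])), (46, array([176. , 361.1]))]
catch up/down [140.2 324. ] [139.9 324. ]
screws [176.3 361.2] [176.2 286.8]
1.0 -37.61467925033877 slid 0.562333077416725 0.04260880241256276
99 249
```

View pics/w9c.png

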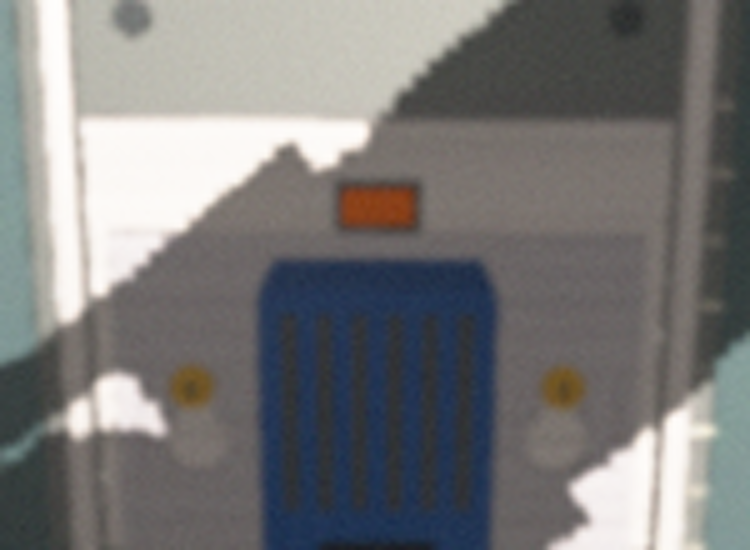

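The crop shows the screws at the slot ends, the plate edge about 1.5 mm past the orange catch, and the catch clear of the plate. The job is done and the arm is touching nothing.

```bash
python3 -c "
from station import robot
print(robot.hand_in())"
```

```text
the job is handed in; nothing more can be done
None
```

The power module is flat on the carrier, let go, and pushed to the hard stop (about 14 mm) with the catch clear behind its plate. I handed it in at about 16 s. The catch springing up is inferred from that clearance, because the camera views could not show its height.

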